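# Fish the T-nut out from under the drill guard

### The arm

A 7-joint arm with a two-finger parallel gripper is mounted at the origin on a cart in front of the work surface, level with it; the furniture and walls round the work are solid. World frame = base frame: x ahead of the robot, y to its left, z up, the work surface at z = 0. Lengths are in m, angles in degrees, forces in N, time in s.
With the tool pointing down it reaches from about 0.4 to 0.875 m from the base axis. Payload 4.4 kg.
Tool frame: the origin (TCP) lies at the very end of the fingers, on their centre line; the grasp point (between the pads) lies 19 mm behind it (ctrl.hold_point_z is the distance from the TCP to the grasp point, in m); z points along the fingers, y is the line along which they close (so a half turn about z gives the same grasp; the last joint's range is limited). The gripper opens to 85 mm and grips with 20 to 120 N. Pads are 22 mm wide; open, the fingers measure 114 mm over their backs; the gripper's body (76 mm by 85 mm) begins 54 mm behind the grasp point. The pads swing forward as they close: fully open they stand 13 mm farther back than shut.
Start: joints at [69.912, 36.005, 2.206, 86.941, -1.547, 57.084, -1.146], TCP at [0.183, -0.624, 0.231] pointing down, gripper open.
Joint ranges: [-175.42, 175.42], [-21.48, 121.26], [-71.46, 75.88], [10.55, 141.38], [-63.04, 243.04], [13.31, 113.54], [-168.57, 168.57]. Speed limits (degrees/s): [147.25, 147.25, 180, 180, 180, 180, 180].

### API

Orientations are given as a 3x3 rotation matrix whose columns are the frame's x, y, z axes.
In Python, from rig import ctrl gives the robot as it stands. The module is installed in compiled form; this text tells all that it offers.
- The arm moves only by the shell command python3 -m creep 'ROWS' [FORCE]. ROWS is a JSON object whose one key "increments" holds a list of rows, each a list of 7 numbers: the finger opening in mm, from 0 to 85.4, then the shift along the tool's x, y, z in mm, then the turn, a rotation vector about the tool's x, y, z in rad. A call has 1 to 10 rows; each row shifts and turns the commanded pose from where the row before left it, along the tool's axes as they then stand; what a row does not reach is not made up. A row lasts 1/8 s, in which the tool goes at most 62.5 mm and 10.7 degrees, less where a joint would pass 70% of its speed; a pose out of reach is approached as far as the arm can. A call with a gripper value outside its range is refused whole. The fingers move at their own pace and stop on an object; FORCE is the grip in N (left out, the last holds). Time passes only in rows, so rows that do not move let the fingers close. It gives the time, the measured TCP pose, the force, the opening and the grip force at its end, in the units of the state.
- ctrl.read_state(): the state, without advancing time (a new reading comes with each control period).
- ctrl.snapshot(name): name is "scene" or "top" or "wrist"; returns (picture, depth): 480x640x3 uint8, red, green, blue; 480x640 float32, m along the optical axis (not along the pixel's ray), 0 where there is no reading.
- ctrl.camera_model(name): a dict with "intrinsics" (3x3 intrinsics, pixels), "k1" (the pictures are not rectified: a ray, as slopes to the right and down, at radius r is drawn at 1 + k1 r^2 times it, then the intrinsics apply), "rvec" (rotation vector, rad) and "tvec" (3), from world to camera coordinates, as OpenCV has them; the wrist camera has in their place "mount" (4x4, takes a point from camera to tool coordinates, whose origin is the TCP and whose axes are the flange's). Camera axes: x right, y down, z forward; pixel columns grow to the right and rows downward; lengths in m; the calibration is good to about 2 mm. A picture is of the moment at which its call begins: read the wrist's pose just before it. camera_model takes no time and is no camera call.
- ctrl.finish_job(): hands the job in; it is judged then, once.
The state is a dict: "clock": time; "qpos": joint angles; "qvel": joint speeds; "effort": joint torques, N m; "position": TCP position; "tcp_rot": TCP orientation; "contact_force": force on the tool from outside, world axes, zero at the start; "ft_torque": the same for the moment, N m; "width": finger opening in m; "grasp_force": force on a finger pad.
Only numpy, scipy, OpenCV 4.12 (cv2) and the standard library are available. Lean on these libraries where they do the work, as an engineer would, in place of code of your own. Each camera call takes 0.05 s, during which the arm holds its last target. There are 200 camera calls.

### The job

The T-nut has slid back along the table slot of the bench drill, behind the fixed guard. With the hook tool, reach in under the guard, drop its tip into the hole of the nut and draw the nut gently forward until it is snug against the brass stop block at the front of the slot, ready for the clamp bolt, keeping your fingers off the nut and forcing nothing; then lift the hook out and stand it back upright on the bench top, leaving the loose gear and the grease tin where they are.

Things in the scene. Friction and masses are not known exactly. Their poses are not given: they have to be found in the camera images.
- drill: (Sizes in mm.) Green bench drill. Origin: middle of the front edge of its steel T-slot table, at the underside; x runs along the slot away from the robot, y left, z up. Table 194 long (x), 136 wide, top at z = 48. One T-slot along y = 0, open upward: 18.5 wide, 12 deep, below that an undercut 30 wide; slot floor at z = 23.5, blind end at x = 159, column from x = 151.
- slot_mouth (a point): Front end of the slot: middle of the table's front edge, on the table top. A brass stop block clamped in the slot near here, 20 long, 34 wide, 4 proud of the table top, closes it. Its rear face, against which the nut comes home, lies somewhere from 20 to 50 behind this point; that is not measured: feel or see it. Hard contact: a pull of 15 N or more is too much.
- guard_gap (a point): Middle of the lower edge of the fixed guard's front panel, 88 behind the table's front edge and 46 above the table top. Clear panel in a yellow frame, 8 thick, 136 wide, reaching 118 above the table top; clear panels at both sides too. The gap below it, 46 high and 120 wide, is the way in.
- chuck_nose (a point): Lower end of the drill chuck (33 diameter), 72 above the table top, behind the guard, over the slot.
- nut: Dark steel T-nut captive in the slot, sliding along it with 1 play at each side. Origin: centre of its underside, on the slot floor; axes as the drill's. 28 long (x), foot 27 wide and 10 high, neck 16.5 wide, 21.5 high in all: its top is 3 below the table top. Vertical through hole, 13 across, in its centre. 70 to 150 g.
- hook: Hook tool standing on its foot. Origin: centre of the foot's underside; x along the rod to the tip, z up. Black foot 40 (x) by 30 by 8 high; orange flat-sided handle 32 (x) by 18 (y), z = 8 to 72: grip it across y from above. Steel rod, 8 diameter, at z = 26, bent down at x = 185 into a prong, 10 diameter, the last 4 tapering to 6, ending at z = 0. 220 g.
- hook_tip (a point): Lower end of the hook's prong, 185 ahead of the hook's origin along the rod, at the level of the foot's underside.
- gear: Small steel spur gear with a hub lying on the bench, 56 diameter, 20 high; bystander. Origin: centre of its underside.
- grease_tin: Round flat grease tin, yellow lid and blue body, 67 diameter, 32 high, on the bench; bystander. Origin: centre of its underside.

How it is judged (in metres and radians):
On the way, in this order (a step that is already met when the one before it is completed fails the run):
1. the hook's tip is at least 5 mm down in the nut's hole (horizontal distance between hook_tip and nut below 0.006 m and z of hook_tip in the frame of nut below 0.0165 m), for 0.1 s.
2. the nut is within 1.5 mm of the stop block (x of nut in the frame of stop below 0.0255 m), for 0.1 s.
At the end, for the whole second after the job is handed in: The T-nut lies against the stop block with a gap under 1.5 mm; the hook tool stands upright (within 0.12 rad) on its foot on the bench top, clear of the drill; both are at rest and released (x of nut in the frame of stop below 0.0255 m and linear speed of each of nut, hook below 0.01 m/s and height (world z) of hook between -0.004 and 0.005 m and angle between hook's own z axis and vertical below 0.12 rad and contact force between hook and drill below 0.1 N); the robot touches nothing.
It fails at once if the hook presses on the drill, its table or guard with more than 15 N (contact force between hook and drill above 15 N).
It fails at once if the hook presses on the nut with more than 15 N (contact force between hook and nut above 15 N).
It fails at once if the nut is pulled against the stop block with more than 15 N (contact force between nut and stop above 15 N).
It fails at once if the fingers touch the nut (contact force between the fingers and nut above 0.5 N).
It fails at once if the loose gear or the grease tin is moved by more than 20 mm (distance of any of gear, grease_tin from where it was at the start of the episode above 0.02 m).
It also fails if it takes over 48 s, if anything falls off the work surface, if the arm or the gripper's body presses on something with over 40 N, if the wrist force passes 120 N, or if a joint passes its speed limit or range.

## Working session

There is one attempt and no reset: what is moved stays moved. The work goes in short steps, Python scripts to look and compute and a shell command to move; the robot and the scene stay as the last step left them, time stands still between calls to the robot, and variables do not carry over. Pictures are saved under pics/ and viewed, at most 12 in all, crops included, and the job is handed in when it is done.

```bash
mkdir -p pics; cat > h.py <<'E'
import numpy as np, cv2
from rig import ctrl
def snap(n):
    s=ctrl.read_state(); im,d=ctrl.snapshot(n); return s,im,d
def cam(n,s=None):
    m=ctrl.camera_model(n); K=np.array(m["intrinsics"]); k1=m["k1"]
    if n=="wrist":
        M=np.array(m["mount"]); R=np.array(s["tcp_rot"]); T=R@M[:3,:3]; o=R@M[:3,3]+np.array(s["position"])
    else:
        Rc=cv2.Rodrigues(np.array(m["rvec"],float))[0]; T=Rc.T; o=-Rc.T@np.array(m["tvec"],float).ravel()
    return K,k1,T,o
def ray(c,uv):
    K,k1,T,o=c
    p=cv2.undistortPoints(np.array(uv,float).reshape(-1,1,2),K,np.array([k1,0,0,0,0.]))[:,0]
    return o,(T@np.c_[p,np.ones(len(p))].T).T
def plane(c,uv,z):
    o,d=ray(c,uv); return o+d*((z-o[2])/d[:,2])[:,None]
def deep(c,uv,D):
    o,d=ray(c,uv); dd=np.array([D[int(v),int(u)] for u,v in uv]); return o+d*dd[:,None]
E
python3 - <<'E'
from h import *
for n in("scene","top"):
    s,im,d=snap(n); cv2.imwrite(f"pics/{n}.png",im[:,:,::-1]); np.savez(f"pics/{n}.npz",im=im,d=d)
    c=cam(n); print(n,c[3].round(3),c[2][:,2].round(2),c[0][0,0],c[1])
print({k:np.round(v,3).tolist() for k,v in ctrl.read_state().items()})
E
```

```text
scene [ 0.018 -0.05   0.841] [ 0.52  0.35 -0.78] 467.4538856566091 -0.04624964908864381
top [0.358 0.307 0.969] [ 0.18 -0.03 -0.98] 487.4599169088454 -0.053924034065285224
{'clock': 0.1, 'qpos': [69.915, 36.052, 2.204, 86.988, -1.547, 57.084, -1.145], 'qvel': [0.002, -0.137, -0.096, -0.266, 0.107, -0.109, -0.062], 'effort': [0.003, -56.452, 1.231, -19.397, 0.012, 0.006, -0.0], 'position': [0.182, -0.623, 0.231], 'tcp_rot': [[0.96, 0.281, -0.0], [0.281, -0.96, 0.002], [-0.0, -0.002, -1.0]], 'contact_force': [-0.2, 0.03, 0.089], 'ft_torque': [0.073, 0.004, -0.03], 'grasp_force': 0.0, 'width': 0.085}
```

View pics/scene.png

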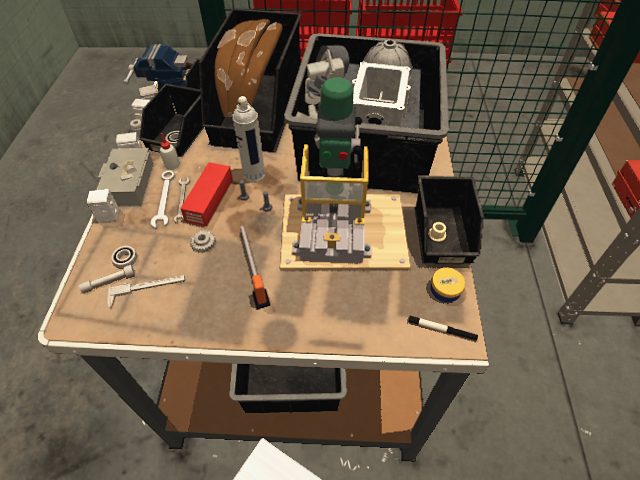

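View pics/top.png

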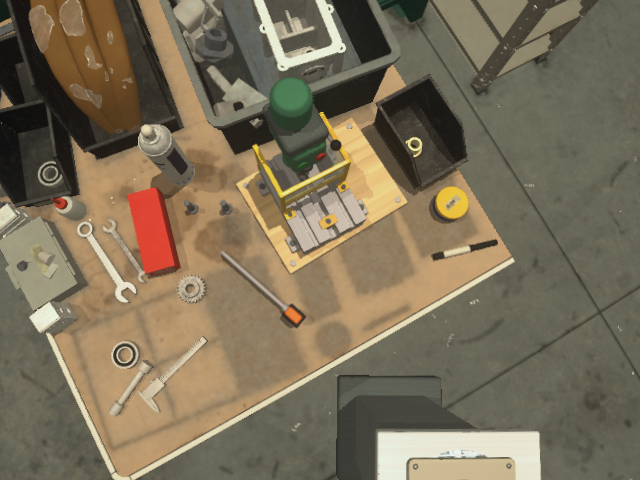

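```bash
python3 - <<'E'
from h import *
a=np.load("pics/top.npz"); b=np.load("pics/scene.npz")
A=cv2.resize(a["im"][110:285,205:415],None,fx=3.8,fy=3.4,interpolation=cv2.INTER_CUBIC)
A=cv2.resize(a["im"][130:280,230:400],None,fx=4,fy=4,interpolation=cv2.INTER_CUBIC)
cv2.imwrite("pics/topc.png",A[:,:,::-1])
B=cv2.resize(b["im"][140:275,275:415],None,fx=4.4,fy=4.4,interpolation=cv2.INTER_CUBIC)
cv2.imwrite("pics/scenec.png",B[:,:,::-1])
for n,q in(("top",a),("scene",b)):
    c=cam(n); im=q["im"].astype(int); hsv=cv2.cvtColor(q["im"],cv2.COLOR_RGB2HSV)
    m=((hsv[...,0]>3)&(hsv[...,0]<14)&(hsv[...,1]>190)&(hsv[...,2]>100)).astype(np.uint8)
    k,l,st,ce=cv2.connectedComponentsWithStats(m)
    for i in range(1,k):
        if st[i,4]>60:
            ys,xs=np.where(l==i); P=deep(c,list(zip(xs,ys)),q["d"]); print(n,st[i],ce[i].round(1),P.mean(0).round(3),P.max(0).round(3),P.min(0).round(3))
            t=P[P[:,2]>P[:,2].max()-.008]; print(t.mean(0).round(4),len(t))
uv=[(328,221),(224,253),(192,289),(451,203),(290,262),(330,205),(300,262)]
print(deep(cam("top"),uv,a["d"]).round(3))
uv=[(331,237),(243,230),(203,241),(447,284),(335,255),(300,260)]
print(deep(cam("scene"),uv,b["d"]).round(3))
E
```

```text
top [158 192  16  59 151] [166.1 221.6] [0.541 0.576 0.034] [0.601 0.596 0.969] [0.358 0.307 0.003]
[0.3584 0.3073 0.9687] 1
top [ 55 198  11  10  61] [ 60.  202.9] [0.564 0.767 0.076] [0.574 0.777 0.092] [0.556 0.759 0.07 ]
[0.5643 0.7663 0.0879] 4
top [285 307  16  16  83] [292.4 314.6] [0.367 0.324 0.072] [0.381 0.338 0.075] [0.354 0.31  0.068]
[0.3673 0.3245 0.0715] 83
scene [252 275  14  29 206] [258.9 289.2] [0.358 0.315 0.057] [0.379 0.338 0.841] [ 0.018 -0.05   0.01 ]
[ 0.0183 -0.0503  0.8408] 1
[[0.544 0.262 0.063]
 [0.483 0.461 0.027]
 [0.414 0.524 0.001]
 [0.594 0.014 0.03 ]
 [0.47  0.333 0.014]
 [0.577 0.258 0.057]
 [0.471 0.313 0.011]]
[[0.54  0.262 0.064]
 [0.474 0.452 0.029]
 [0.406 0.513 0.021]
 [0.586 0.011 0.029]
 [0.522 0.24  0.036]
 [0.486 0.307 0.01 ]]
```

View pics/topc.png

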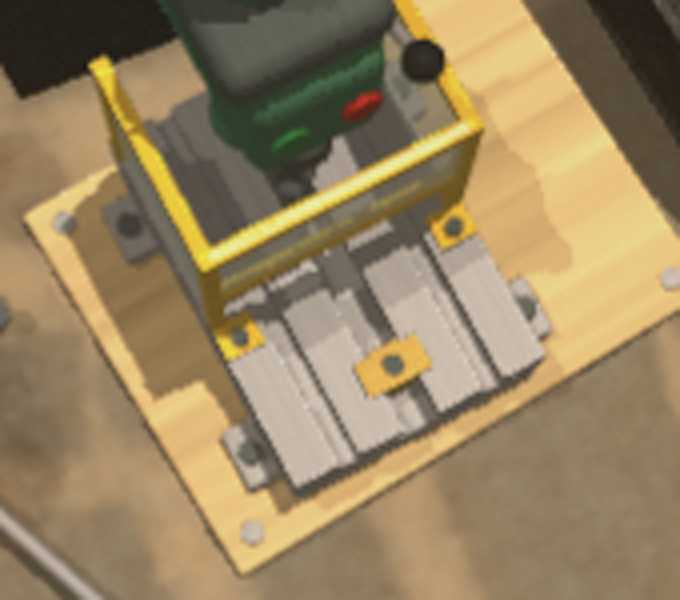

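View pics/scenec.png

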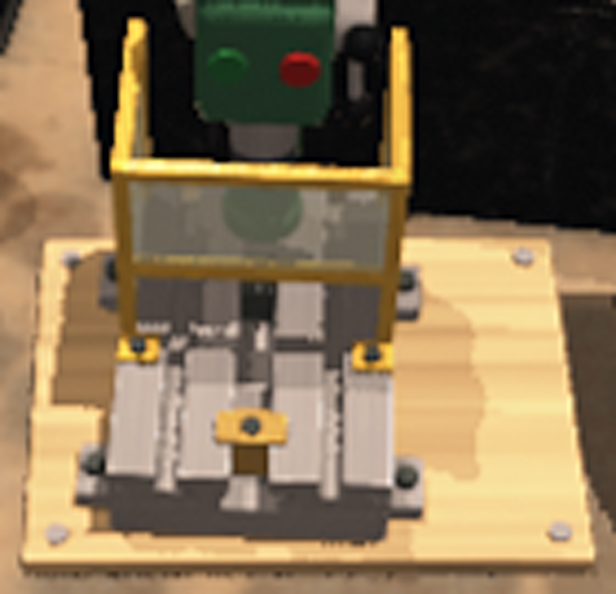

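```bash
python3 - <<'E'
from h import *
a=np.load("pics/top.npz"); b=np.load("pics/scene.npz")
T=np.array([(297,490),(545,355),(205,312)])/4+[230,130]
S=np.array([(105,475),(390,485)])/4.4+[275,140]
for n,uv,q in(("top",T[:2],a),("scene",S,b)):
    c=cam(n); P=plane(c,uv,.060); d=P[1]-P[0]; print(n,P.round(4),np.linalg.norm(d),"yaw",np.degrees(np.arctan2(d[0],-d[1])),"org",P.mean(0).round(4))
    im=q["im"]; hsv=cv2.cvtColor(im,cv2.COLOR_RGB2HSV)
    m=((hsv[...,0]>14)&(hsv[...,0]<28)&(hsv[...,1]>140)&(hsv[...,2]>120)).astype(np.uint8)
    k,l,st,ce=cv2.connectedComponentsWithStats(m)
    for i in range(1,k):
        if 60<st[i,4]<1500:
            ys,xs=np.where(l==i); r=cv2.minAreaRect(plane(c,list(zip(xs,ys)),.064)[:,:2].astype(np.float32)*1000); print(st[i],np.round(r[0],1),np.round(r[1],1),round(r[2],1))
    # table top points
    v,u=np.mgrid[130:280,230:400]; uv=np.c_[u.ravel(),v.ravel()]; Q=deep(c,uv,q["d"])
    s=Q[(abs(Q[:,2]-.060)<.004)]; print(len(s), np.median(s[:,2]))
    r=cv2.minAreaRect(s[:,:2].astype(np.float32)*1000); print(r)
    # rod: gray pts near z .03
    v,u=np.mgrid[225:330,215:310]; uv=np.c_[u.ravel(),v.ravel()]; Q=deep(c,uv,q["d"])
    s=Q[(Q[:,2]>.021)&(Q[:,2]<.034)&(Q[:,0]<.5)&(Q[:,1]>.29)]; 
    print("rod",len(s),cv2.fitLine(s[:,:2].astype(np.float32),cv2.DIST_HUBER,0,.01,.01).ravel())
    f=cv2.fitLine(s[:,:2].astype(np.float32),cv2.DIST_HUBER,0,.01,.01).ravel(); t=(s[:,:2]-f[2:])@f[:2]; print(np.degrees(np.arctan2(f[1],f[0])),f[2:]+f[:2]*t.max(),f[2:]+f[:2]*t.min())
E
```

```text
top [[0.4832 0.3055 0.06  ]
 [0.551  0.1886 0.06  ]] 0.13515466138336799 yaw 30.1150827762646 org [0.5171 0.2471 0.06  ]
[ 32   0  46  77 997] [914.6 831. ] [204.6  43.7] 25.4
[  88    0   37   69 1274] [927.6 719.6] [174.   43.4] 21.0
[ 69  13  32  58 539] [902.3 768.7] [130.8  43.4] 24.4
[319 112  20  28 136] [735.3 264.6] [66.1  9.4] 28.7
[252 144  99  54 504] [675.  316.5] [118.9 159.9] 28.9
[337 179  12  13  73] [614.2 234.6] [17.2 21.9] 34.2
[435 186  34  33 749] [587.4  22.7] [62.6 65. ] 44.9
[283 208  13  12  70] [556.5 336.2] [15.6 19.7] 28.6
[319 214  19  15 137] [544.  262.6] [19.8 31.7] 28.3
3287 0.059931004938260646
((652.0974731445312, 265.21240234375), (251.12173461914062, 292.8169250488281), 29.4913387298584)
rod 400 [0.62760526 0.77853173 0.43810335 0.40852624]
51.12633 [0.48566381 0.46752405] [0.38033941 0.33687124]
scene [[0.4815 0.3045 0.06  ]
 [0.5486 0.1878 0.06  ]] 0.13456762427891739 yaw 29.932408106505537 org [0.515  0.2461 0.06  ]
[300 144  69  38 457] [739.5 375.6] [124.7 160.8] 29.4
[324 233  16   8  96] [541.  261.5] [18.8 31.7] 32.4
[432 267  34  30 683] [568.8   9.7] [67.2 65.5] 32.3
2269 0.05934375103368672
((618.0662841796875, 430.4750061035156), (294.3083190917969, 463.02081298828125), 6.3006978034973145)
rod 280 [0.64250785 0.7662791  0.40961173 0.37643442]
50.02092 [0.48529191 0.46669346] [0.35503442 0.31134345]
```

```bash
python3 -m creep '{"increments":[[85,46,-40,0,0,0,0],[85,46,-40,0,0,0,0],[85,46,-40,0,0,0,0],[85,46,-40,0,0,0,0],[85,46,-40,0,0,0,0],[85,46,-40,0,0,0,0],[85,46,-40,0,0,0,0],[85,46,-40,0,0,0,0],[85,46,-40,0,0,0,0],[85,46,-40,0,0,0,0]]}'
cat >> h.py <<'E'
def rel(p,yaw):
    "shift in mm along tool axes to TCP p, turn about tool z"
    s=ctrl.read_state(); R=np.array(s["tcp_rot"]); q=np.array(s["position"])
    y=np.radians(yaw); G=np.array([[np.cos(y),np.sin(y),0],[np.sin(y),-np.cos(y),0],[0,0,-1]])
    print("clk",s["clock"],"pos",q.round(4),"shift",(R.T@(np.array(p)-q)*1000).round(1),"rv",cv2.Rodrigues(R.T@G)[0].ravel().round(4),"F",np.round(s["contact_force"],2),"w",round(s["width"],4))
E
python3 -c "
from h import *
rel([.35,.29,.231],50.5)"
```

```text
clock: 1.35
position: [0.5124, -0.109, 0.2312]
tcp_rot: [[0.96, 0.281, -0.0], [0.281, -0.96, -0.0], [-0.0, 0.0, -1.0]]
contact_force: [0.6, -0.7, 0.5]
width: 0.085
grasp_force: 0.0
clk 1.35 pos [ 0.5124 -0.109   0.2312] shift [-4.380e+01 -4.285e+02  1.000e-01] rv [ 1.000e-04  3.000e-04 -5.967e-01] F [ 0.64 -0.73  0.55] w 0.085
```

```bash
python3 -m creep '{"increments":[[85,-5.5,-53.5,0,0,0,0],[85,-5.5,-53.5,0,0,0,0],[85,-5.5,-53.5,0,0,0,0],[85,-5.5,-53.5,0,0,0,0],[85,-5.5,-53.5,0,0,0,0],[85,-5.5,-53.5,0,0,0,0],[85,-5.5,-53.5,0,0,0,0],[85,-5.5,-53.5,0,0,0,0]]}' >/dev/null; python3 -m creep '{"increments":[[85,0,0,0,0,0,-0.149],[85,0,0,0,0,0,-0.149],[85,0,0,0,0,0,-0.149],[85,0,0,0,0,0,-0.149],[85,0,0,0,0,0,0],[85,0,0,0,0,0,0]]}'
python3 - <<'E'
from h import *
s,im,d=snap("wrist"); cv2.imwrite("pics/w1.png",im[:,:,::-1]); np.savez("pics/w1.npz",im=im,d=d)
c=cam("wrist",s); print(np.array(ctrl.camera_model("wrist")["mount"]).round(3))
hsv=cv2.cvtColor(im,cv2.COLOR_RGB2HSV)
m=((hsv[...,0]>3)&(hsv[...,0]<14)&(hsv[...,1]>190)&(hsv[...,2]>100))
ys,xs=np.where(m); P=deep(c,list(zip(xs,ys)),d); t=P[abs(P[:,2]-.072)<.006]
print(len(P),len(t)); r=cv2.minAreaRect(t[:,:2].astype(np.float32)*1000); print(r,t[:,2].mean())
rel([.367,.3245,.231],50.5)
E
```

```text
clock: 3.1
position: [0.3493, 0.2875, 0.2312]
tcp_rot: [[0.639, 0.769, -0.0], [0.769, -0.639, -0.0], [-0.0, -0.0, -1.0]]
contact_force: [-0.1, 0.1, -0.2]
width: 0.085
grasp_force: 0.0
[[ 0.001 -0.957 -0.29   0.075]
 [ 1.     0.001 -0.    -0.001]
 [ 0.001 -0.29   0.957 -0.142]
 [ 0.     0.     0.     1.   ]]
32 32
((368.1857604980469, 328.5770568847656), (25.016508102416992, 17.231740951538086), 52.668399810791016) 0.0683368822876958
clk 3.15 pos [0.3493 0.2876 0.2313] shift [39.7 -9.9  0.2] rv [ 0.0001  0.0002 -0.0027] F [-0.04 -0.22  0.41] w 0.0852
```

View pics/w1.png

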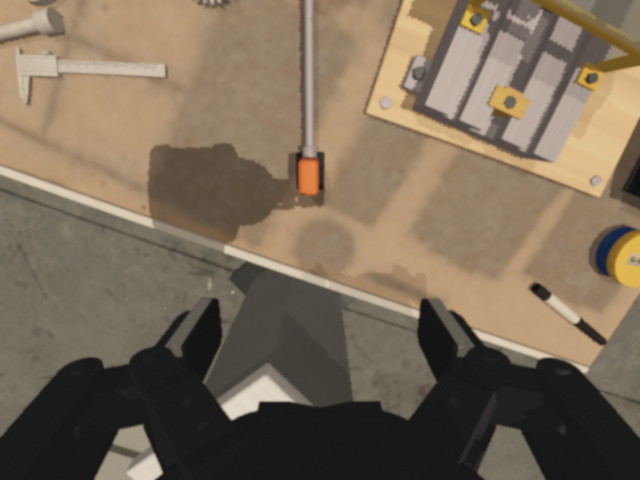

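```bash
python3 - <<'E'
from h import *
q=np.load("pics/w1.npz"); im,d=q["im"],q["d"]; s=ctrl.read_state(); c=cam("wrist",s)
hsv=cv2.cvtColor(im,cv2.COLOR_RGB2HSV)
m=((hsv[...,0]<16)&(hsv[...,1]>180)&(hsv[...,2]>130)).astype(np.uint8); m[:140]=0;m[210:]=0
ys,xs=np.where(m); print(xs.min(),xs.max(),ys.min(),ys.max(),len(xs))
P=plane(c,list(zip(xs,ys)),.072); r=cv2.minAreaRect(P[:,:2].astype(np.float32)*1000); print(r)
g=cv2.cvtColor(im,cv2.COLOR_RGB2GRAY).astype(int)
R=plane(c,[(309.5,145),(308,10)],.026); v=R[1]-R[0]; print(R.round(4),np.degrees(np.arctan2(v[1],v[0])))
for p in ([r[0][0]/1e3,r[0][1]/1e3,.11],): rel(p,np.degrees(np.arctan2(v[1],v[0])))
# drill from wrist
print(plane(c,[(510,102),(415,103),(557,160)],.064).round(4))
E
```

```text
298 318 159 194 298
((366.7264099121094, 326.3729553222656), (30.44207000732422, 17.448745727539062), 50.33754348754883)
[[0.3834 0.3462 0.026 ]
 [0.4591 0.4385 0.026 ]] 50.661472236160726
clk 3.15 pos [0.3493 0.2876 0.2313] shift [ 41.  -11.3 121.2] rv [ 0.0001  0.0002 -0.0056] F [-0.04 -0.22  0.41] w 0.0852
[[0.5426 0.2646 0.064 ]
 [0.477  0.3158 0.064 ]
 [0.5515 0.1942 0.064 ]]
```

```bash
python3 -m creep '{"increments":[[85,41,-10.8,0,0,0,-0.005],[85,0,0,50,0,0,0],[85,0,0,50,0,0,0],[85,0,0,50,0,0,0],[85,0,0,31,0,0,0],[85,0,0,20,0,0,0],[85,0,0,0,0,0,0]]}' 60 | grep -E "pos|force"; python3 -m creep '{"increments":[[0,0,0,0,0,0,0],[0,0,0,0,0,0,0],[0,0,0,0,0,0,0],[0,0,0,0,0,0,0],[0,0,0,0,0,0,0],[0,0,0,0,0,0,0]]}' 60
```

```text
position: [0.3662, 0.3255, 0.0291]
contact_force: [0.4, -0.6, 0.1]
grasp_force: 0.0
clock: 4.78
position: [0.3675, 0.3264, 0.0309]
tcp_rot: [[0.632, 0.775, 0.001], [0.775, -0.633, 0.001], [0.001, 0.0, -1.0]]
contact_force: [-0.6, -0.2, 6.0]
width: 0.0173
grasp_force: 59.3
```

```bash
python3 -m creep '{"increments":[[0,0,0,-10,0,0,0],[0,0,0,-30,0,0,0],[0,0,0,-50,0,0,0],[0,0,0,-50,0,0,0],[0,0,0,-50,0,0,0],[0,0,0,-10,0,0,0],[0,0,0,0,0,0,0]]}' 60
python3 -c "
from h import *
rel([.390,.174,.231],30)"
```

```text
clock: 5.65
position: [0.3668, 0.3258, 0.2304]
tcp_rot: [[0.633, 0.774, 0.0], [0.774, -0.633, -0.0], [0.0, 0.0, -1.0]]
contact_force: [-0.6, 0.5, -2.4]
width: 0.0172
grasp_force: 58.8
clk 5.65 pos [0.3668 0.3258 0.2304] shift [-102.9  114.    -0.6] rv [ 2.000e-04 -1.000e-04  3.619e-01] F [-0.62  0.55 -2.43] w 0.0172
```

```bash
python3 -m creep '{"increments":[[0,-25.7,28.5,0,0,0,0],[0,-25.7,28.5,0,0,0,0],[0,-25.7,28.5,0,0,0,0],[0,-25.7,28.5,0,0,0,0],[0,0,0,0,0,0,0.0905],[0,0,0,0,0,0,0.0905],[0,0,0,0,0,0,0.0905],[0,0,0,0,0,0,0.0905],[0,0,0,0,0,0,0],[0,0,0,0,0,0,0]]}' 60 | grep -E "clock|pos"
python3 - <<'E'
from h import *
s,im,d=snap("wrist"); cv2.imwrite("pics/w2.png",im[:,:,::-1]); np.savez("pics/w2.npz",im=im,d=d,p=s["position"],R=s["tcp_rot"])
rel([.390,.174,.231],30)
E
```

```text
clock: 6.9
position: [0.3896, 0.1742, 0.2293]
clk 6.95 pos [0.3898 0.1743 0.2296] shift [ 0.1  0.3 -1.4] rv [-0.0002  0.0017  0.0015] F [ 0.72 -0.78 -2.62] w 0.0174
```

View pics/w2.png

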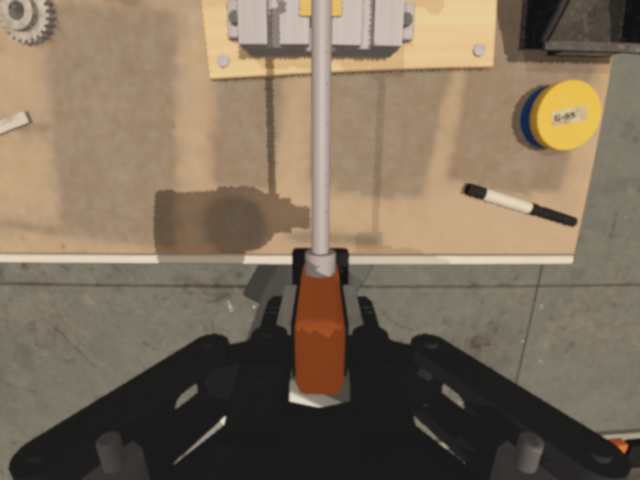

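```bash
python3 - <<'E'
from h import *
q=np.load("pics/w2.npz"); s=dict(position=q["p"],tcp_rot=q["R"]); c=cam("wrist",s)
def yw(uv,z):
    P=plane(c,uv,z); v=P[1]-P[0]; print(P.round(4),np.degrees(np.arctan2(v[0],-v[1])))
yw([(212,78),(493,66)],.012); yw([(247,54),(398,50)],.060)
yw([(313,240),(313,20)],.225); yw([(329,240),(329,20)],.225)
P=plane(c,[(320.5,240),(321,20)],.225); v=P[1]-P[0]; print(P.round(4),np.degrees(np.arctan2(v[1],v[0])))
b=np.load("pics/scene.npz")["im"]; K,k1,T,o=cam("scene")
y=np.radians(30); O=np.array([.516,.2465,.012])
def pj(x,yy,z):
    p=O+[np.cos(y)*x-np.sin(y)*yy,np.sin(y)*x+np.cos(y)*yy,z]; r=T.T@(p-o); r=r[:2]/r[2]; r=r*(1+k1*(r@r)); return (K@[*r,1])[:2]
for x in range(0,160,5):
    uv=np.array([pj(x/1e3,0,.045)],np.float32); g=cv2.remap(b,uv[None,:,0],uv[None,:,1],1)[0,0]; print(x,uv[0].round(1),g)
B=cv2.resize(b[165:250,295:375],None,fx=7,fy=7,interpolation=cv2.INTER_CUBIC)
B=(255*(B/255.)**.5).astype(np.uint8)
for x in range(40,160,20):
    u=(pj(x/1e3,.03,.048)-[295,165])*7; cv2.putText(B,str(x),(int(u[0]),int(u[1])),0,.4,(255,0,0))
cv2.imwrite("pics/sc2.png",B[:,:,::-1])
E
```

```text
[[0.4485 0.3317 0.012 ]
 [0.5974 0.1002 0.012 ]] 32.755159823370356
[[0.4804 0.2984 0.06  ]
 [0.5462 0.1915 0.06  ]] 31.59087130324274
[[0.4132 0.1929 0.225 ]
 [0.4893 0.2366 0.225 ]] 119.88959686841532
[[0.4168 0.1867 0.225 ]
 [0.4924 0.2313 0.225 ]] 120.58022691078803
[[0.4149 0.19   0.225 ]
 [0.4908 0.234  0.225 ]] 30.08886021582333
0 [331.3 249.6] [190 171 159]
5 [331.3 247.6] [124 105  87]
10 [331.4 245.7] [93 66 31]
15 [331.5 243.8] [93 66 33]
20 [331.6 241.9] [91 65 32]
25 [331.6 240.1] [184 137  66]
30 [331.7 238.2] [118  95  61]
35 [331.8 236.3] [81 84 78]
40 [331.8 234.5] [140 115  77]
45 [331.9 232.7] [213 169 107]
50 [332.  230.9] [174 157 147]
55 [332.1 229. ] [175 156 144]
60 [332.1 227.3] [180 162 148]
65 [332.2 225.5] [101  90  82]
70 [332.3 223.7] [107  95  87]
75 [332.3 221.9] [104  93  85]
80 [332.4 220.2] [108  96  89]
85 [332.5 218.4] [131 116 107]
90 [332.5 216.7] [142 127 117]
95 [332.6 215. ] [130 116 107]
100 [332.7 213.3] [71 64 59]
105 [332.7 211.6] [39 37 34]
110 [332.8 209.9] [33 32 29]
115 [332.9 208.2] [33 32 29]
120 [332.9 206.5] [44 44 39]
125 [333.  204.9] [80 78 69]
130 [333.1 203.2] [90 69 35]
135 [333.1 201.6] [121  87  34]
140 [333.2 200. ] [119  98  59]
145 [333.3 198.4] [116 105  78]
150 [333.3 196.7] [102  95  84]
155 [333.4 195.1] [102  98  84]
```

View pics/sc2.png

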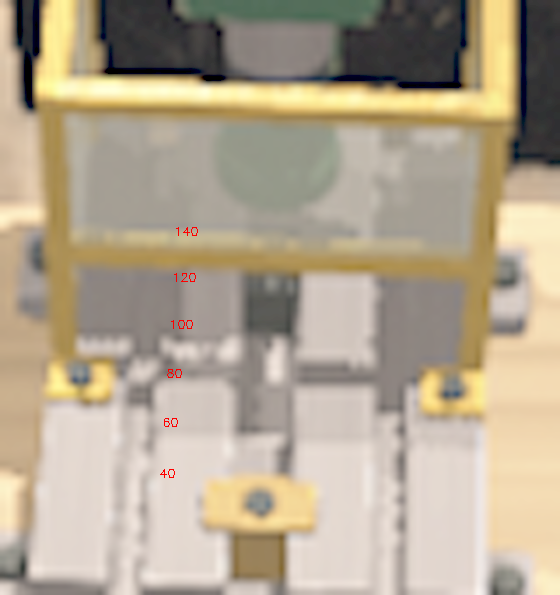

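```bash
python3 - <<'E'
from h import *
q=np.load("pics/scene.npz"); b=q["im"]; g=cv2.cvtColor(b,cv2.COLOR_RGB2GRAY); c=cam("scene")
print("cols",list(range(324,344)))
y=np.radians(30); O=np.array([.516,.2465,.012]); 
for r in range(196,226):
    z=[]
    for h in (.048,.045,.0235):
        P=plane(c,[(333.5,r+.0)],h+.012)[0]-O; z.append(round(1e3*(P[0]*np.cos(y)+P[1]*np.sin(y)),1))
    print(r,g[r,324:344],z)
E
```

```text
cols [324, 325, 326, 327, 328, 329, 330, 331, 332, 333, 334, 335, 336, 337, 338, 339, 340, 341, 342, 343]
196 [110 109 107 109 109 109 103  99 101 100 102 102 101 100  99  99 110 115
 114 114] [np.float64(149.5), np.float64(152.3), np.float64(172.4)]
197 [108 108 107 107 107 107  98  93  93  95  95  94  93  94  99 100 100  99
  99  98] [np.float64(146.4), np.float64(149.2), np.float64(169.2)]
198 [131 131 130 130 130 124 113 104 103 103 103  98  91  91  98  99  99  98
  98  98] [np.float64(143.3), np.float64(146.1), np.float64(166.0)]
199 [126 128 131 131 131 127 121 128 119 109 109 106 117 111 104 103 103 102
 120 128] [np.float64(140.3), np.float64(143.0), np.float64(162.8)]
200 [100 104 105 104 104 103 104 114 106 100  99 101 114 109 102 103 103 103
 116 123] [np.float64(137.2), np.float64(139.9), np.float64(159.7)]
201 [87 88 89 88 88 87 87 87 88 93 94 95 94 95 96 97 98 98 97 97] [np.float64(134.1), np.float64(136.9), np.float64(156.5)]
202 [84 85 86 86 85 86 86 86 86 89 90 90 91 91 90 88 89 88 87 87] [np.float64(131.1), np.float64(133.8), np.float64(153.4)]
203 [87 87 90 93 92 8
[... 2561 characters left out ...]
158 161 166 122  74  73  81  96 102 104 102  93 151 167 162 166 165
 164 165] [np.float64(75.2), np.float64(77.8), np.float64(95.8)]
222 [158 158 161 166 121  74  73  71  91 102 105 103  88 150 166 160 163 163
 161 161] [np.float64(72.4), np.float64(74.9), np.float64(92.9)]
223 [157 158 162 167 121  74  73  70  91 103 104 103  88 153 166 160 163 161
 161 161] [np.float64(69.6), np.float64(72.1), np.float64(89.9)]
224 [157 159 163 170 120  71  72  84  98 102 104 103  91 146 162 161 163 162
 161 161] [np.float64(66.8), np.float64(69.2), np.float64(87.0)]
225 [157 158 163 171 116  66  72  79  95 102 104 101  90 139 159 160 164 161
 161 161] [np.float64(64.0), np.float64(66.4), np.float64(84.1)]
```

```bash
python3 -m creep '{"increments":[[0,10,0,30,0,0,0],[0,10,0,50,0,0,0],[0,0,0,30,0,0,0],[0,0,0,17,0,0,0],[0,0,0,0,0,0,0],[0,0,0,0,0,0,0]]}' 60 | grep -E "clock|pos"
python3 - <<'E'
from h import *
rel([.4077,.184,.099],29.8)
for n in("scene","top"):
    s,im,d=snap(n); np.savez(f"pics/{n}2.npz",im=im,d=d)
    I=im[180:270,250:350] if n=="scene" else im[180:280,270:350]
    I=cv2.resize(I,None,fx=4.5 if n=="scene" else 4.5,fy=4.5,interpolation=cv2.INTER_CUBIC)
    if n=="scene": A=I
B=np.zeros((450,A.shape[1]+I.shape[1],3),np.uint8); B[:A.shape[0],:A.shape[1]]=A; B[:I.shape[0],A.shape[1]:]=I
cv2.imwrite("pics/s3.png",B[:,:,::-1])
E
```

```text
clock: 7.7
position: [0.408, 0.1847, 0.1038]
clk 7.7 pos [0.408  0.1847 0.1038] shift [-0.6  0.5  4.8] rv [-0.0001 -0.001   0.004 ] F [ 0.16  0.64 -1.42] w 0.0173
```

View pics/s3.png

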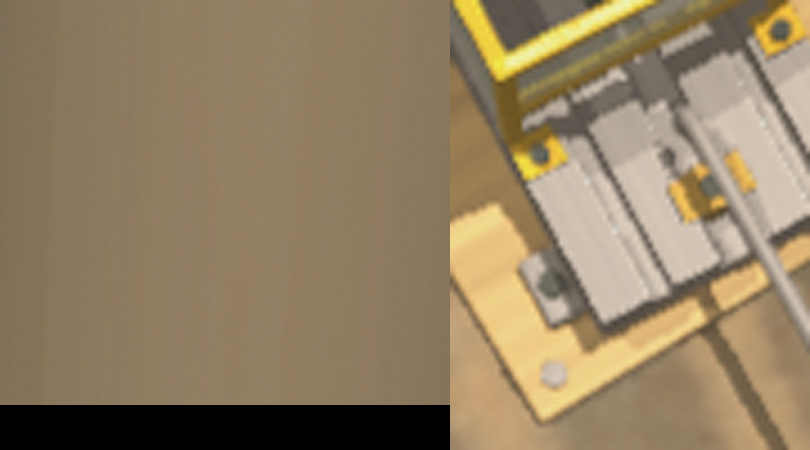

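```bash
python3 - <<'E'
from h import *
K,k1,T,o=cam("top"); y=np.radians(30); O=np.array([.516,.2465,0])
ys=np.arange(-20,20.1,1)/1e3
def scan(g,x,z):
    p=O+np.c_[np.cos(y)*x-np.sin(y)*ys,np.sin(y)*x+np.cos(y)*ys,np.full(len(ys),z)]
    r=(p-o)@T; r=r[:,:2]/r[:,2:]; r=r*(1+k1*(r**2).sum(1))[:,None]; uv=(r*[K[0,0],K[1,1]]+[K[0,2],K[1,2]]).astype(np.float32)
    return cv2.remap(g,uv[None,:,0],uv[None,:,1],1)[0]
a=cv2.cvtColor(np.load("pics/top.npz")["im"],cv2.COLOR_RGB2GRAY); b=cv2.cvtColor(np.load("pics/top2.npz")["im"],cv2.COLOR_RGB2GRAY)
print((ys*1e3).astype(int))
for x in(.003,.008,.045,.05,.055,.06,.065,.07,.075): print("slot",x,scan(a,x,.060))
for x in(-.06,-.04,-.03,0,.02,.04,.05,.055,.06,.065,.07): print("rod",x,scan(b,x,.0998))
E
```

```text
[-20 -19 -18 -17 -16 -15 -14 -13 -12 -11 -10  -9  -8  -7  -6  -5  -4  -3
  -2  -1   0   1   2   3   4   5   6   7   8   9  10  11  12  13  14  15
  16  17  18  19  20]
slot 0.003 [161 165 155 154 162 172 159 150 155 167 143 117 102 100 104 105 108 115
 127 152 177 190 192 189 186 182 174 170 173 178 175 161 150 145 149 147
 146 155 153 144 144]
slot 0.008 [192 193 194 194 194 193 192 191 189 180 159 129 108 101 106 108 111 117
 134 160 181 191 194 194 192 186 180 171 166 172 184 191 193 193 192 192
 191 191 191 192 191]
slot 0.045 [192 193 192 193 192 191 187 187 184 173 154 130 118 117 112 116 115 121
 132 152 173 183 176 170 174 178 169 160 164 173 182 189 192 192 190 189
 190 190 190 190 190]
slot 0.05 [192 192 193 193 192 190 188 187 181 173 137  98  88  91  93  94  97 108
 121 147 171 173 174 171 167 164 163 163 167 173 185 193 192 191 190 189
 188 188 188 189 189]
slot 0.055 [190 191 192 193 192 190 189 187 182 165 130  92  86  85  85  85  86  91
 105 128 150 162 166 165 164 163 161 160 159 171 187 194 193 191 190 189
 188 187 188 189 189]
slot 0.06 [172 171 171 170 168 169 170
[... 1924 characters left out ...]
 [171 171 172 173 172 173 174 174 176 176 175 174 171 168 164 160 162 168
 171 171 162 148 131 111 100 100 112 136 156 166 170 170 170 170 171 171
 168 168 173 173 172]
rod 0.06 [170 170 171 172 172 172 172 173 174 174 174 173 171 169 169 163 155 148
 143 145 146 139 127 115 125 139 156 172 171 170 170 171 172 173 177 185
 183 175 173 172 171]
rod 0.065 [170 170 171 171 171 172 172 172 173 173 173 172 170 170 166 153 133 107
  89  95  97  98 100 109 122 150 181 184 184 184 180 174 169 165 163 168
 172 172 172 172 170]
rod 0.07 [169 168 169 171 171 170 171 172 173 172 171 171 170 169 163 156 128 101
 100 108 111 111 111 111 112 112 113 114 111 109 107 104  99 111 130 154
 172 172 171 170 168]
```

```bash
python3 - <<'E'
from h import *
q=np.load("pics/top2.npz"); c=cam("top"); y=np.radians(30); O=np.array([.516,.2465,0])
v,u=np.mgrid[180:300,280:360]; P=deep(c,np.c_[u.ravel(),v.ravel()],q["d"])
D=P-O; X=D[:,0]*np.cos(y)+D[:,1]*np.sin(y); Y=-D[:,0]*np.sin(y)+D[:,1]*np.cos(y)
m=(P[:,2]>.085)&(P[:,2]<.115)&(abs(Y)<.012)&(X<.1)
i=np.argsort(-X[m])[:25]; print(np.c_[X[m],Y[m],P[m,2]][i].round(4))
for a,b in((-.06,-.03),(-.03,0),(0,.03),(.03,.055)):
    k=m&(X>a)&(X<b); print(a,Y[k].mean().round(4),np.percentile(Y[k],[2,98]).round(4),P[k,2].mean().round(4))
E
```

```text
[[ 0.0893 -0.0025  0.1121]
 [ 0.0885 -0.0042  0.1118]
 [ 0.0884  0.0083  0.1133]
 [ 0.0881  0.0044  0.1142]
 [ 0.0879  0.0004  0.1148]
 [ 0.0878  0.0107  0.1126]
 [ 0.0875 -0.0015  0.1126]
 [ 0.0874  0.0027  0.1135]
 [ 0.0873 -0.0055  0.1133]
 [ 0.0872 -0.0096  0.1134]
 [ 0.0868  0.0009  0.1121]
 [ 0.0868 -0.0013  0.1084]
 [ 0.0868 -0.0074  0.1117]
 [ 0.0867 -0.0096  0.108 ]
 [ 0.0866  0.003   0.1095]
 [ 0.0866  0.0052  0.1135]
 [ 0.0866  0.0113  0.1104]
 [ 0.0865 -0.0031  0.1131]
 [ 0.0865 -0.0052  0.1096]
 [ 0.0864 -0.0113  0.1131]
 [ 0.0863  0.0074  0.1113]
 [ 0.0623  0.0012  0.094 ]
 [ 0.0615 -0.0004  0.0935]
 [ 0.0611  0.0018  0.0918]
 [ 0.0608  0.004   0.0892]]
-0.06 0.0005 [-0.0035  0.004 ] 0.1019
-0.03 0.0004 [-0.0035  0.004 ] 0.102
0 0.0004 [-0.0035  0.004 ] 0.1019
0.03 0.0003 [-0.0039  0.0038] 0.1019
```

```bash
python3 -m creep '{"increments":[[0,0,0.6,6,0,0,0.0026],[0,0,0,0,0,0,0],[0,0,0,0,0,0,0]]}' 60;  python3 -m creep '{"increments":[[0,10,0,0,0,0,0],[0,15,0,0,0,0,0],[0,15,0,0,0,0,0],[0,15,0,0,0,0,0],[0,15,0,0,0,0,0],[0,7,0,0,0,0,0],[0,0,0,0,0,0,0],[0,0,0,0,0,0,0]]}' 60
python3 - <<'E'
from h import *
s,im,d=snap("scene"); np.savez("pics/scene3.npz",im=im,d=d)
B=cv2.resize(im[165:250,275:375],None,fx=6,fy=6,interpolation=cv2.INTER_CUBIC); B=(255*(B/255.)**.5).astype(np.uint8)
cv2.imwrite("pics/s4.png",B[:,:,::-1])
E
```

```text
clock: 8.18
position: [0.4079, 0.1839, 0.0974]
tcp_rot: [[0.867, 0.498, 0.0], [0.498, -0.867, 0.0], [0.0, 0.0, -1.0]]
contact_force: [-1.0, 0.1, -1.6]
width: 0.0173
grasp_force: 58.9
clock: 9.18
position: [0.474, 0.2219, 0.0972]
tcp_rot: [[0.867, 0.498, -0.001], [0.498, -0.867, -0.001], [-0.001, 0.0, -1.0]]
contact_force: [-0.1, 0.4, -2.3]
width: 0.0174
grasp_force: 58.9
```

View pics/s4.png

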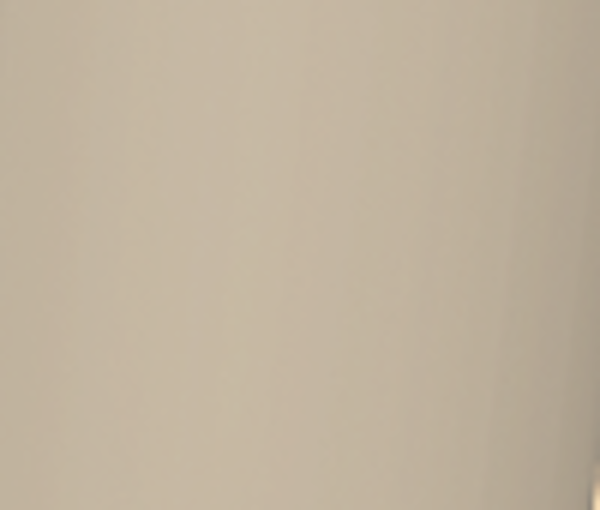

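```bash
python3 -m creep '{"increments":[[0,0,0,4,0,0,0],[0,0,0,4,0,0,0],[0,0,0,0,0,0,0],[0,0,0,0,0,0,0]]}' 60|grep -E "pos|con";  python3 -m creep '{"increments":[[0,0,0,1,0,0,0],[0,0,0,1,0,0,0],[0,0,0,0,0,0,0]]}' 60|grep -E "pos|con";  python3 -m creep '{"increments":[[0,0,0,1,0,0,0],[0,0,0,0,0,0,0]]}' 60|grep -E "pos|con"
```

```text
position: [0.4747, 0.2222, 0.0892]
contact_force: [-0.3, 0.3, -2.0]
position: [0.4746, 0.2222, 0.0873]
contact_force: [0.2, 0.1, -3.1]
position: [0.4747, 0.2223, 0.0863]
contact_force: [0.4, 0.9, -1.9]
```

```bash
for i in 1 ; do python3 -m creep '{"increments":[[0,0,0,1,0,0,0],[0,0,0,0,0,0,0]]}' 60|grep -E "pos|con";  python3 -m creep '{"increments":[[0,0,0,1,0,0,0],[0,0,0,0,0,0,0]]}' 60|grep -E "pos|con"; python3 -m creep '{"increments":[[0,0,0,1,0,0,0],[0,0,0,0,0,0,0]]}' 60|grep -E "pos|con";done
```

```text
position: [0.4748, 0.2224, 0.0853]
contact_force: [0.6, -0.1, -2.2]
position: [0.4749, 0.2225, 0.0843]
contact_force: [-0.1, 0.4, -2.7]
position: [0.4746, 0.2222, 0.0832]
contact_force: [0.1, -0.0, -2.4]
```

```bash
python3 -m creep '{"increments":[[0,0,0,1,0,0,0],[0,0,0,1,0,0,0],[0,0,0,0,0,0,0]]}' 60|grep -E "pos|con";  python3 -m creep '{"increments":[[0,0,0,1,0,0,0],[0,0,0,1,0,0,0],[0,0,0,0,0,0,0],[0,0,0,0,0,0,0]]}' 60|grep -E "pos|con"; python3 -m creep '{"increments":[[0,1,0,0,0,0,0],[0,1,0,0,0,0,0],[0,1,0,0,0,0,0],[0,0,0,0,0,0,0]]}' 60|grep -E "pos|con"
```

```text
position: [0.4746, 0.2222, 0.0812]
contact_force: [-0.6, 0.1, -3.6]
position: [0.4747, 0.2223, 0.0793]
contact_force: [0.4, 0.3, -1.4]
position: [0.4773, 0.2238, 0.0793]
contact_force: [0.4, 0.5, -2.4]
```

```bash
python3 -m creep '{"increments":[[0,-3,0,0,0,0,0],[0,-5,0,0,0,0,0],[0,-7,0,0,0,0,0],[0,-7,0,0,0,0,0],[0,-7,0,0,0,0,0],[0,-7,0,0,0,0,0],[0,-7,0,0,0,0,0],[0,-7,0,0,0,0,0],[0,-7,0,0,0,0,0],[0,-4,0,0,0,0,0]]}' 60|grep -E "clo|pos|con"; python3 -m creep '{"increments":[[0,-4,0,0,0,0,0],[0,-2,0,0,0,0,0],[0,0,0,0,0,0,0],[0,0,0,0,0,0,0]]}' 60|grep -E "pos|con"
python3 - <<'E'
from h import *
s,im,d=snap("top"); np.savez("pics/top4.npz",im=im,d=d)
B=cv2.resize(im[170:260,270:380],None,fx=6,fy=6,interpolation=cv2.INTER_CUBIC); B=(255*(B/255.)**.6).astype(np.uint8)
cv2.imwrite("pics/s5.png",B[:,:,::-1])
E
```

```text
clock: 13.72
position: [0.4239, 0.1931, 0.0793]
contact_force: [0.7, 0.1, -1.6]
position: [0.4192, 0.1905, 0.0793]
contact_force: [0.2, 0.0, -2.6]
```

View pics/s5.png

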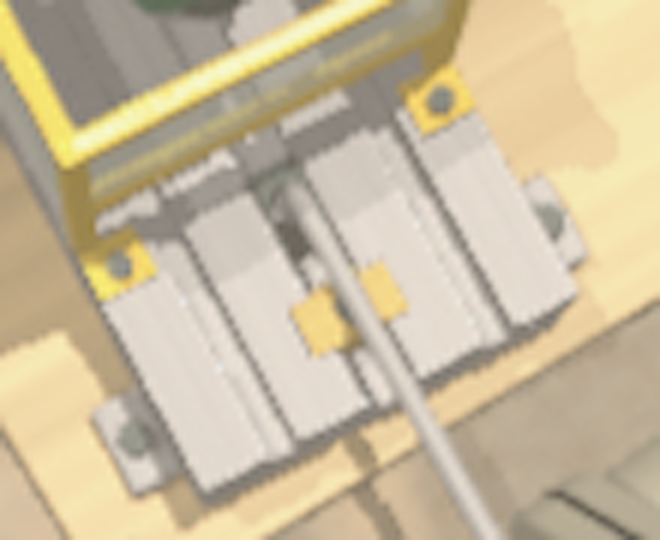

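```bash
for i in 1; do python3 -m creep '{"increments":[[0,-1,0,0,0,0,0],[0,-1,0,0,0,0,0],[0,-1,0,0,0,0,0],[0,-1,0,0,0,0,0],[0,0,0,0,0,0,0]]}' 60|grep -E "pos|con"; python3 -m creep '{"increments":[[0,-1,0,0,0,0,0],[0,-1,0,0,0,0,0],[0,0,0,0,0,0,0]]}' 60|grep -E "pos|con"; python3 -m creep '{"increments":[[0,-1,0,0,0,0,0],[0,-1,0,0,0,0,0],[0,0,0,0,0,0,0]]}' 60|grep -E "pos|con"; done
```

```text
position: [0.4156, 0.1883, 0.0793]
contact_force: [1.0, 0.4, -2.4]
position: [0.4139, 0.1874, 0.0793]
contact_force: [0.3, -0.2, -2.7]
position: [0.4121, 0.1863, 0.0793]
contact_force: [-1.3, -0.3, -2.9]
```

```bash
for i in 1; do python3 -m creep '{"increments":[[0,-1,0,0,0,0,0],[0,-1,0,0,0,0,0],[0,0,0,0,0,0,0]]}' 60|grep -E "pos|con"; python3 -m creep '{"increments":[[0,-1,0,0,0,0,0],[0,0,0,0,0,0,0]]}' 60|grep -E "pos|con"; done
python3 - <<'E'
from h import *
s,im,d=snap("top"); np.savez("pics/top5.npz",im=im,d=d)
g=cv2.cvtColor(im,cv2.COLOR_RGB2GRAY)
K,k1,T,o=cam("top"); y=np.radians(29.8); O=np.array([.516,.2465,0]); xs=np.arange(20,90,2)/1e3
print((xs*1e3).astype(int))
for f in("top","top4","top5"):
  g=cv2.cvtColor(np.load(f"pics/{f}.npz")["im"],cv2.COLOR_RGB2GRAY)
  for yy in(.003,.005,.007):
    p=O+np.c_[np.cos(y)*xs-np.sin(y)*yy,np.sin(y)*xs+np.cos(y)*yy,np.full(len(xs),.057)]
    r=(p-o)@T; r=r[:,:2]/r[:,2:]; r=r*(1+k1*(r**2).sum(1))[:,None]; uv=(r*[K[0,0],K[1,1]]+[K[0,2],K[1,2]]).astype(np.float32)
    print(f,yy,cv2.remap(g,uv[None,:,0],uv[None,:,1],1)[0])
E
```

```text
position: [0.4104, 0.1854, 0.0793]
contact_force: [0.6, 0.3, -1.9]
position: [0.4096, 0.1849, 0.0793]
contact_force: [0.9, 1.5, -1.7]
[20 22 24 26 28 30 32 34 36 38 40 42 44 46 48 50 52 54 56 58 60 62 64 66
 68 70 72 74 76 78 80 82 84 86 88]
top 0.003 [119  79 144 186 180 159 136 131 136 154 180 181 169 174 183 173 166 165
 165 165 165 164 164 164 164 164 170 174 142 105 106 105 105 104 105]
top 0.005 [113  83 128 178 187 184 180 179 177 184 181 179 172 174 169 164 165 163
 163 165 164 163 163 163 164 163 163 172 144 109 100  99  98  96  97]
top 0.007 [130  86 137 184 187 186 188 189 187 184 182 168 158 163 169 166 162 161
 162 168 167 164 164 164 166 164 161 157 124  97  99  86  88  86  90]
top4 0.003 [124  83  99 121 134 135 126 121 131 148 154 137 144 176 191 178 166 125
  67  59  58  59  58  63  76  94 102  93  75  83  94  85  73  87 106]
top4 0.005 [105  88 117 154 180 192 187 187 183 192 186 174 163 158 150 141 142 106
  63  60  60  61  60  62  71 107 110  90  86  93  90  78  72  83 100]
top4 0.007 [105  91 145 194 196 195 197 198 195 193 191 173 135 105 126 108 110  92
  84  78  88  76  85  82  94 108 102  90  90  90  90  69  70  80  94]
top5 0.003 [124  84  99 122 133 135 126 121 132 148 153 132  94  65  64  68  68  70
  73  84 105 118  86  76  92  95  93 104 113 111 112 111 111 111 111]
top5 0.005 [106  88 117 154 179 192 187 187 183 192 186 165 116  73  66  70  72  73
  75  88 117 118  88  85  86  88  89 104 115 109 105 104 104 104 102]
top5 0.007 [105  91 144 193 196 194 196 197 195 192 190 171 120  80  99  95  90  91
  95 102 104  89  92  92  99  98 100 109 111 102 104  92  93  91  94]
```

```bash
for i in 1; do python3 -m creep '{"increments":[[0,-0.7,0,0,0,0,0],[0,0,0,0,0,0,0]]}' 60|grep -E "pos|con"; python3 -m creep '{"increments":[[0,-0.7,0,0,0,0,0],[0,0,0,0,0,0,0]]}' 60|grep -E "pos|con"; done
```

```text
position: [0.409, 0.1846, 0.0793]
contact_force: [0.1, 0.0, -1.7]
position: [0.4084, 0.1842, 0.0793]
contact_force: [-0.4, -0.2, -1.3]
```

```bash
for i in 1; do python3 -m creep '{"increments":[[0,-0.7,0,0,0,0,0],[0,0,0,0,0,0,0]]}' 60|grep -E "pos|con"; python3 -m creep '{"increments":[[0,-0.7,0,0,0,0,0],[0,0,0,0,0,0,0]]}' 60|grep -E "pos|con"; done
```

```text
position: [0.4078, 0.1839, 0.0793]
contact_force: [0.2, 0.9, -1.8]
position: [0.4071, 0.1835, 0.0793]
contact_force: [-0.3, 0.5, -2.5]
```

```bash
for i in 1; do python3 -m creep '{"increments":[[0,-0.7,0,0,0,0,0],[0,0,0,0,0,0,0]]}' 60|grep -E "pos|con"; python3 -m creep '{"increments":[[0,-0.7,0,0,0,0,0],[0,0,0,0,0,0,0]]}' 60|grep -E "clo|pos|con"; done
python3 - <<'E'
from h import *
s,im,d=snap("top"); np.savez("pics/top6.npz",im=im,d=d)
K,k1,T,o=cam("top"); y=np.radians(29.8); O=np.array([.516,.2465,0]); xs=np.arange(34,90,1)/1e3
print((xs*1e3).astype(int))
for f in("top5","top6"):
  g=cv2.cvtColor(np.load(f"pics/{f}.npz")["im"],cv2.COLOR_RGB2GRAY)
  for yy in(.003,.005,):
    p=O+np.c_[np.cos(y)*xs-np.sin(y)*yy,np.sin(y)*xs+np.cos(y)*yy,np.full(len(xs),.057)]
    r=(p-o)@T; r=r[:,:2]/r[:,2:]; r=r*(1+k1*(r**2).sum(1))[:,None]; uv=(r*[K[0,0],K[1,1]]+[K[0,2],K[1,2]]).astype(np.float32)
    print(f,yy,cv2.remap(g,uv[None,:,0],uv[None,:,1],1)[0])
E
```

```text
position: [0.4065, 0.1831, 0.0793]
contact_force: [0.3, -0.3, -1.2]
clock: 17.82
position: [0.4059, 0.1828, 0.0793]
contact_force: [-0.2, -0.9, -2.3]
[34 35 36 37 38 39 40 41 42 43 44 45 46 47 48 49 50 51 52 53 54 55 56 57
 58 59 60 61 62 63 64 65 66 67 68 69 70 71 72 73 74 75 76 77 78 79 80 81
 82 83 84 85 86 87 88 89]
top5 0.003 [121 126 132 139 148 153 153 143 132 118  94  78  65  62  64  66  68  68
  68  68  70  71  73  77  84  94 105 114 118 106  86  74  76  83  92  97
  95  94  93  94 104 112 113 112 111 111 112 111 111 111 111 111 111 111
 111 111]
top5 0.005 [187 183 183 192 192 189 186 186 165 144 116  88  73  66  66  68  70  71
  72  73  73  74  75  80  88  98 117 136 118 103  88  84  85  86  86  87
  88  88  89  95 104 110 115 116 109 105 105 105 104 103 104 105 104 102
 102 102]
top6 0.003 [121 125 131 138 147 152 153 144 133 120  98  83  72  68  68  68  69  70
  73  77  84  95 106 115 115 103  85  77  78  86  94  97  97  96  94  98
 111 126 150 174 179 170 149 125 112 112 112 112 111 111 112 111 110 110
 110 111]
top6 0.005 [187 182 182 191 192 189 185 185 165 144 120  97  81  71  69  69  70  71
  72  76  81  97 120 132 116 101  88  85  88  89  90  91  90  90  91  95
 107 128 151 171 179 167 150 132 114 105 106 106 104 103 104 104 103 102
 102 102]
```

```bash
for i in 1; do python3 -m creep '{"increments":[[0,-0.6,0,0,0,0,0],[0,0,0,0,0,0,0]]}' 60|grep -E "pos|con"; python3 -m creep '{"increments":[[0,-0.6,0,0,0,0,0],[0,0,0,0,0,0,0]]}' 60|grep -E "clo|pos|con"; done
```

```text
position: [0.4058, 0.1827, 0.0794]
contact_force: [1.6, 0.6, -3.2]
clock: 18.38
position: [0.4057, 0.1827, 0.0795]
contact_force: [1.1, 1.1, -3.0]
```

```bash
for i in 1; do python3 -m creep '{"increments":[[0,-0.6,0,0,0,0,0],[0,0,0,0,0,0,0]]}' 60|grep -E "pos|con"; done
```

```text
position: [0.4056, 0.1827, 0.0795]
contact_force: [4.7, 1.9, -3.5]
```

```bash
python3 -m creep '{"increments":[[0,0.8,0,0,0,0,0],[0,0.8,0,0,0,0,0],[0,0.8,0,0,0,0,0],[0,0,0,0,0,0,0],[0,0,0,0,0,0,0]]}' 60|grep -E "pos|con"; python3 -m creep '{"increments":[[0,0,0,-1,0,0,0],[0,0,0,-2,0,0,0],[0,0,0,-3,0,0,0],[0,0,0,-4,0,0,0],[0,0,0,-5,0,0,0],[0,0,0,-5,0,0,0],[0,0,0,0,0,0,0],[0,0,0,0,0,0,0]]}' 60|grep -E "clo|pos|con"
python3 - <<'E'
from h import *
s,im,d=snap("top"); np.savez("pics/top7.npz",im=im,d=d)
K,k1,T,o=cam("top"); y=np.radians(29.8); O=np.array([.516,.2465,0]); xs=np.arange(34,90,1)/1e3
print((xs*1e3).astype(int))
for f in("top6","top7"):
  g=cv2.cvtColor(np.load(f"pics/{f}.npz")["im"],cv2.COLOR_RGB2GRAY)
  for yy in(.005,.007):
    p=O+np.c_[np.cos(y)*xs-np.sin(y)*yy,np.sin(y)*xs+np.cos(y)*yy,np.full(len(xs),.057)]
    r=(p-o)@T; r=r[:,:2]/r[:,2:]; r=r*(1+k1*(r**2).sum(1))[:,None]; uv=(r*[K[0,0],K[1,1]]+[K[0,2],K[1,2]]).astype(np.float32)
    print(f,yy,cv2.remap(g,uv[None,:,0],uv[None,:,1],1)[0])
E
```

```text
position: [0.4058, 0.1827, 0.0792]
contact_force: [0.4, 0.8, -2.0]
clock: 20.25
position: [0.4065, 0.1831, 0.0993]
contact_force: [-0.5, -1.1, -2.3]
[34 35 36 37 38 39 40 41 42 43 44 45 46 47 48 49 50 51 52 53 54 55 56 57
 58 59 60 61 62 63 64 65 66 67 68 69 70 71 72 73 74 75 76 77 78 79 80 81
 82 83 84 85 86 87 88 89]
top6 0.005 [187 182 182 191 192 189 185 185 165 144 120  97  81  71  69  69  70  71
  72  76  81  97 120 132 116 101  88  85  88  89  90  91  90  90  91  95
 107 128 151 171 179 167 150 132 114 105 106 106 104 103 104 104 103 102
 102 102]
top6 0.007 [197 196 195 193 192 192 190 182 172 148 119  94  84  93 100  99  94  87
  88  84  91  97 104 101  99 100  97  93  90  95  95  91  91  98 102 106
 121 135 151 161 161 150 129 107 102 106 104  99  92  92  92  91  92  94
  96  94]
top7 0.005 [110 110 109 110 110 109 109 109 108 100  88  74  69  66  67  66  67  70
  71  89 104 119 133 130 108  88  78  80  85  88  89  89  89  88  89  93
 106 127 149 169 177 166 148 131 113 104 104 105 103 102 102 103 102 101
 101 101]
top7 0.007 [143 145 142 131 125 127 129 127 126 118 101  87  79  88  95  93  87  79
  79  72  87  97  98  84  80  87  90  91  88  93  92  88  90  97 101 105
 120 134 150 160 160 149 128 106 101 105 103  97  89  91  92  91  90  93
  94  92]
```

```bash
python3 -m creep '{"increments":[[0,0,0,-20,0,0,0],[0,0,0,-40,0,0,0],[0,0,0,-40,0,0,0],[0,0,0,-30,0,0,0],[0,0,0,0,0,0,-0.09],[0,0,0,0,0,0,-0.09],[0,0,0,0,0,0,-0.09],[0,0,0,0,0,0,-0.09],[0,0,0,0,0,0,0]]}' 60|grep -E "clo|pos|con"
python3 -c "
from h import *
rel([.3675,.3264,.042],50.6)"
```

```text
clock: 21.42
position: [0.4062, 0.1829, 0.2291]
contact_force: [-0.6, -0.1, -2.0]
clk 21.425 pos [0.4062 0.1829 0.2291] shift [  86.1 -121.1  187. ] rv [-0.0004  0.0007 -0.003 ] F [-0.58 -0.09 -2.03] w 0.0174
```

```bash
python3 -m creep '{"increments":[[0,21.5,-30.3,0,0,0,0],[0,21.5,-30.3,0,0,0,0],[0,21.5,-30.3,0,0,0,0],[0,21.5,-30.3,0,0,0,0],[0,0,0,45,0,0,0],[0,0,0,50,0,0,0],[0,0,0,50,0,0,0],[0,0,0,30,0,0,0],[0,0,0,12,0,0,0],[0,0,0,0,0,0,0]]}' 60|grep -E "clo|pos|con"; python3 -m creep '{"increments":[[0,0,0,3,0,0,0],[0,0,0,2,0,0,0],[0,0,0,2,0,0,0],[0,0,0,0,0,0,0]]}' 60|grep -E "pos|con"; python3 -m creep '{"increments":[[0,0,0,1,0,0,0],[0,0,0,0,0,0,0]]}' 60
```

```text
clock: 22.68
position: [0.3677, 0.3266, 0.0421]
contact_force: [-0.6, -0.3, -1.4]
position: [0.3678, 0.3266, 0.0355]
contact_force: [0.8, 0.7, -2.0]
clock: 23.42
position: [0.3677, 0.3266, 0.0343]
tcp_rot: [[0.636, 0.771, -0.0], [0.771, -0.636, -0.0], [-0.0, 0.0, -1.0]]
contact_force: [-0.4, 0.0, -3.1]
width: 0.0172
grasp_force: 58.9
```

```bash
python3 -m creep '{"increments":[[0,0,0,1,0,0,0],[0,0,0,1,0,0,0],[0,0,0,0,0,0,0]]}' 60|grep -E "pos|con"; python3 -m creep '{"increments":[[0,0,0,0.7,0,0,0],[0,0,0,0.7,0,0,0],[0,0,0,0,0,0,0]]}' 60|grep -E "pos|con"
```

```text
position: [0.3677, 0.3266, 0.0322]
contact_force: [0.5, -0.0, -1.8]
position: [0.3678, 0.3266, 0.031]
contact_force: [-0.2, -0.8, -0.6]
```

```bash
python3 -m creep '{"increments":[[0,0,0,0.5,0,0,0],[0,0,0,0,0,0,0]]}' 20|grep -E "pos|con"; python3 -m creep '{"increments":[[22,0,0,0,0,0,0],[30,0,0,0,0,0,0],[50,0,0,0,0,0,0],[85,0,0,0,0,0,0],[85,0,0,0,0,0,0],[85,0,0,0,0,0,0],[85,0,0,0,0,0,0],[85,0,0,0,0,0,0]]}' 20; 
```

```text
position: [0.3677, 0.3266, 0.0309]
contact_force: [-1.2, -0.5, 5.1]
clock: 25.42
position: [0.3677, 0.3266, 0.0304]
tcp_rot: [[0.636, 0.771, 0.0], [0.771, -0.636, -0.0], [-0.0, 0.0, -1.0]]
contact_force: [0.4, 1.1, 0.4]
width: 0.0851
grasp_force: 0.0
```

```bash
python3 -m creep '{"increments":[[85,0,0,-20,0,0,0],[85,0,0,-40,0,0,0],[85,0,0,-50,0,0,0],[85,0,0,-50,0,0,0],[85,0,0,-40,0,0,0],[85,-40,0,0,0,0,0],[85,0,0,0,0,0,0],[85,0,0,0,0,0,0]]}' | grep -E "clo|pos"
python3 - <<'E'
from h import *
s,im,d=snap("top"); c=cam("top")
B=cv2.resize(im[150:340,170:410],None,fx=3,fy=3,interpolation=cv2.INTER_CUBIC); cv2.imwrite("pics/end.png",B[:,:,::-1])
v,u=np.mgrid[225:330,215:310]; Q=deep(c,np.c_[u.ravel(),v.ravel()],d)
t=Q[abs(Q[:,2]-.072)<.006]; print(len(t),t.mean(0).round(4))
r=Q[(Q[:,2]>.021)&(Q[:,2]<.034)&(Q[:,0]<.5)&(Q[:,1]>.29)]; print(len(r),r.max(0).round(4))
E
```

```text
clock: 26.42
position: [0.3426, 0.296, 0.2306]
0 [nan nan nan]
359 [0.4995 0.4698 0.0334]<stdin>:5: RuntimeWarning: Mean of empty slice.
  ret = um.true_divide(
```

View pics/end.png

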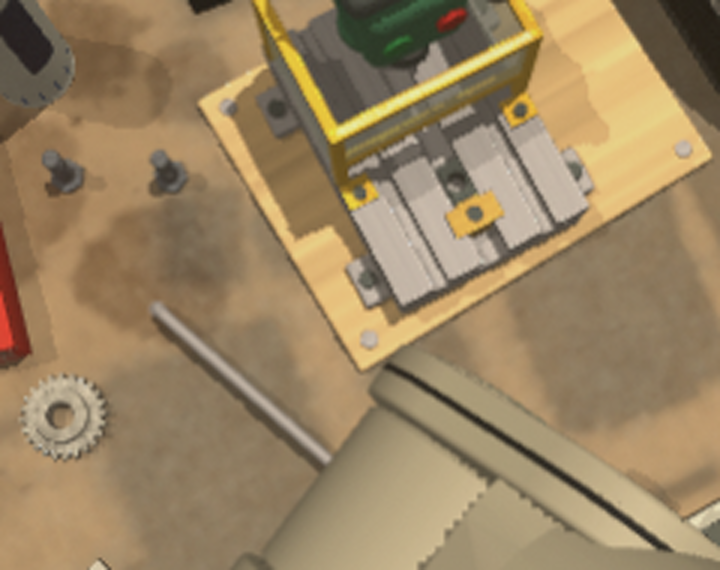

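The top view shows the nut, with its hole at about (457,182), tight behind the brass stop at (475,213). The hook's rod is back at bench height, running from (155,310) to (325,460), and the gear at (63,417) has not moved. The arm hides the handle. I'm handing in.

```bash
python3 -c "
from rig import ctrl
print(ctrl.finish_job())"
```

```text
the job is handed in; nothing more can be done
None
```

I drew the T-nut forward until it met the stop block with about 5 N of pull, put the hook back on its foot where it started, and handed the job in at about 26.5 s. No verdict came back. The last picture shows the nut home and the gear in place, but the arm hid the hook's handle and the tin was out of frame.

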